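# Load a solenoid housing under a spring flap

## Robot

A 7-joint arm with a two-finger parallel gripper is mounted at the origin on the work surface. World frame = base frame: x ahead of the robot, y to its left, z up, the work surface at z = 0. Lengths are in m, angles in rad, forces in N, time in s.
With the tool pointing down it reaches from about 0.375 to 0.925 m from the base axis. Payload 3.1 kg.
Tool frame: the origin (TCP) lies on the front face of the gripper's body, between the roots of the fingers; the fingertips stand 73 mm ahead of it and the grasp point (between the pads) lies 54 mm ahead of it; z points along the fingers, x is the direction in which the jaws open and shut, and the axes are right-handed (so a half turn about z gives the same grasp; the last joint's range is limited). The gripper opens to 85 mm and grips with 20 to 120 N. Pads are 22 mm wide; open, the fingers measure 114 mm over their backs; the gripper's body (76 mm by 85 mm) begins 54 mm behind the grasp point. The pads swing forward as they close: fully open they stand 13 mm farther back than shut.
Start: joints at [-1.363, 0.383, 0.044, 1.598, -0.018, 1.161, -0.05], TCP at [0.196, 0.62, 0.304] pointing down, gripper open.
Joint ranges: [-2.61, 2.61], [-0.41, 2.15], [-1.48, 1.57], [0, 2.5], [-1.57, 4.71], [0.05, 1.97], [-2.85, 2.85]. Speed limits (rad/s): [2.79, 2.79, 3.14, 3.14, 3.14, 3.14, 3.14].

## Interface

Orientations are given as a unit quaternion [x, y, z, w].
In Python, from rig import manip, jaws, viewer, status gives the robot as it stands. The module is installed in compiled form; this text tells all that it offers. Calls block until the motion is done:
- manip.movep(position, orientation): joint-space move of the TCP to a pose.
- manip.movel(position, vel=0.15, frame=None): straight line of the TCP; frame=None keeps the orientation; vel is the mean speed in m/s.
- manip.move_j(angles): joint-space move.
- jaws.move_gripper(opening, effort=None): opening from 0.0 (shut) to 1.0 (fully open); effort is the grip in N (None keeps the last); returns when the fingers have stopped.
- manip.wait(seconds).
- manip.ik(position, orientation): joint angles nearest the present ones, or None.
- viewer.camera(name): name is "side" or "top"; returns a dict with "color" (400x640x3 uint8, red, green, blue), "z_map" (400x640 float32, m along the optical axis (not along the pixel's ray), 0 where there is no reading), "K" (3x3 intrinsics, pixels), "k1" (the pictures are not rectified: a ray, as slopes to the right and down, at radius r is drawn at 1 + k1 r^2 times it, then the intrinsics apply), "pose" (4x4, takes a point from camera to world coordinates). Camera axes: x right, y down, z forward; pixel columns grow to the right and rows downward; lengths in m; the calibration is good to about 2 mm. A picture is of the moment at which its call begins.
A pose or a line that the arm cannot do raises manip.IKError and nothing moves.
- manip.job_done(): hands the job in, once; it reports no verdict.
Readings, each from a call of its own:
- status.get_t(): time.
- status.get_joint_positions(): joint angles.
- status.get_joint_vel(): joint speeds.
- status.get_tau(): joint torques, N m.
- status.get_position(): TCP position.
- status.get_eef_rot(): TCP orientation.
- status.get_contact_force(): force on the tool from outside, world axes, zero at the start.
- status.get_moment(): the same for the moment, N m.
- status.get_finger_gap(): opening from 0.0 (shut) to 1.0 (fully open).
Only numpy, scipy, OpenCV 4.12 (cv2) and the standard library are available. Lean on these libraries where they do the work, as an engineer would, in place of code of your own. Each camera call takes 0.05 s, during which the arm holds its last target. There are 200 camera calls.

## Task

With one fingertip press the long sloping bar beside the loading deck down and keep it down, so that the spring-closed flap stays open, and meanwhile with the other fingertip push the solenoid housing by the end of its steel stub along the deck, under the flap, until it is fully home against the rubber end stop. Then let the bar go so that the flap closes behind the housing's block, over its stub, and move the hand clear. Only push the housing, never grip, lift or tip it, and leave the flange valve, the two adapters and the grommet block where they stand.

Things in the scene. Friction and masses are not known exactly. Their poses are not given: they have to be found in the camera images.
- dock: fixed loading dock before a grey tool chest (62 mm high, handle to 84 mm, from dock x = 63 mm on). Origin on the counter under the middle of the flap; x is the pushing direction, away from the robot, y left, z up. Deck top 20 mm above the counter, x = -200 to +62, y = -36 to +36 mm. Guides 8 mm high leave a lane 38 mm wide centred on y = 0.
- end_stop (a point): centre of the lower edge of the rubber end stop's face, at dock x = 52, y = 0, z = 20 mm: the end of the lane, which behind the flap is an open-topped pocket (walls 16 mm above the deck).
- flap (a joint): flap angle in rad, 0 shut to 0.75 end of travel; spring-closed. Dark steel plate in the plane dock x = -2 to +2 mm, across the lane; shut, its lower edge is 22 mm, its upper 38 mm above the deck: the stub passes beneath, the block does not. It swings up sideways in its own plane; the housing cannot push it open, and passes freely at 0.5 rad or more.
- hinge_pin (a point): point on the hinge pin of the flap, at dock x = 0, y = -44, z = 25 mm; the pin runs along dock x. Flap (left of the pin) and press bar (right of it) are one rigid rocker.
- press_bar (a point): mid-point of the press bar's upper face (moves). Dark steel plate 165 mm long, dock x = -190 to -26 mm, from 6 to 60 mm right of the pin. Flap shut, it slopes up from the pin at 0.65 rad; pressed level, the joint reads 0.65 and its face is 5 mm higher than the deck. Free space below. 35 mm from the pin it takes 3 N at first, 6 N when level; a fingertip can slide along it.
- housing: solenoid plunger housing, about 180 g: green plastic block 45 x 30 x 34 mm (x, y, z) with a round steel stub, 18 mm in diameter, 45 mm long, pointing back along -x to the robot. Origin: centre of the block's underside. It stands on the deck in the lane before the flap. Fully home the origin is at dock x = 29.5 mm, the block just behind the flap, the stub's end 38 mm in front of it.
- stub_end (a point): centre of the flat rear end of the housing's stub, 67.5 mm behind the housing's origin, 9.5 mm above the deck: the place to push.
- flange_valve: heavy cast iron flange valve, bystander, 92 mm wide, 66 mm high, with a side flange along its +y; origin at the centre of its underside
- adapter1: brass barbed adapter standing upright, bystander, 22 mm wide, 36 mm high; origin at the centre of its underside
- adapter2: second such brass adapter, bystander
- grommet_block: black rubber grommet block, bystander, 40 x 50 x 22 mm; origin at the centre of its underside
Not all that is in view belongs to the job. There is more than one size of the housing; the job needs the middle-sized.

How it is judged:
On the way, in this order (a step that is already met when the one before it is completed fails the run):
1. a fingertip holds the flap open while the housing is still in front of it (value of joint flap above 0.3 rad and contact force between the fingers and dock above 0.5 N and x of housing in the frame of dock below -0.015 m), for 0.1 s.
2. the housing is pushed in under the flap by a finger while the flap is held open (value of joint flap above 0.3 rad and contact force between the fingers and dock above 0.5 N and contact force between the fingers and housing above 0.05 N and x of housing in the frame of dock above -0.012 m).
At the end, for the whole second after the job is handed in: The housing stands flat on the pocket floor, within 4 mm of the end stop, at rest, and the flap is shut (under 0.04 rad) behind its block (x of housing in the frame of dock between 0.0255 and 0.032 m and y of housing in the frame of dock between -0.006 and 0.006 m and z of housing in the frame of dock below 0.023 m and angle between housing's own z axis and vertical below 0.08 rad and value of joint flap below 0.04 rad and linear speed of housing below 0.01 m/s); the robot touches nothing.
It fails at once if the housing is lifted more than 8 mm off the deck (z of housing in the frame of dock above 0.028 m).
It fails at once if the housing is tipped (angle between housing's own z axis and vertical above 0.3 rad).
It fails at once if the flange valve, an adapter or the grommet block is moved more than 15 mm (distance of any of flange_valve, adapter1, adapter2, grommet_block from where it was at the start of the episode above 0.015 m).
It also fails if it takes over 51 s, if anything falls off the work surface, if the arm or the gripper's body presses on something with over 40 N, if the wrist force passes 120 N, or if a joint passes its speed limit or range.

## Working session

There is one attempt and no reset: what is moved stays moved. The work goes in short steps, each a Python script; the robot and the scene stay as the last script left them, time stands still between calls to the robot, and variables do not carry over. Pictures are saved under pics/ and viewed, about 8 in all and at most 12, crops included, and the job is handed in when it is done.

```bash
mkdir -p pics
cat > h.py <<'E'
import numpy as np, cv2
from rig import manip, jaws, viewer, status
def shot(n):
    c=viewer.camera(n); return c
def save(img,fn): cv2.imwrite('pics/'+fn,cv2.cvtColor(img,cv2.COLOR_RGB2BGR))
def rays(c,uv):
    d=np.array([c['k1'],0,0,0],float)
    n=cv2.undistortPoints(np.array(uv,float).reshape(-1,1,2),np.array(c['K'],float),d).reshape(-1,2)
    R=c['pose'][:3,:3]; o=c['pose'][:3,3]
    return o,(R@np.c_[n,np.ones(len(n))].T).T
def onplane(c,uv,z):
    o,d=rays(c,uv); s=(z-o[2])/d[:,2]; return o+s[:,None]*d
def cloud(c):
    h,w=c['z_map'].shape; u,v=np.meshgrid(np.arange(w),np.arange(h))
    o,d=rays(c,np.c_[u.ravel(),v.ravel()])
    P=o+d*c['z_map'].reshape(-1,1); P[c['z_map'].ravel()==0]=np.nan
    return P.reshape(h,w,3)
E
python3 - <<'E'
from h import *
import pickle
for n in('top','side'):
    c=shot(n); save(c['color'],n+'0.png'); pickle.dump(c,open(n+'0.pkl','wb'))
    print(n,c['K'].tolist(),c['k1'],np.round(c['pose'],3).tolist())
print(status.get_t(),status.get_eef_rot())
E
```

```text
top [[473.9711906014634, 0.0, 323.8456084414103], [0.0, 473.9711906014634, 194.7960726522936], [0.0, 0.0, 1.0]] -0.04567922292327557 [[0.028, -0.994, 0.104, 0.451], [-1.0, -0.028, 0.006, 0.03], [-0.003, -0.105, -0.995, 1.231], [0.0, 0.0, 0.0, 1.0]]
side [[403.20448928854506, 0.0, 325.88421912114165], [0.0, 403.20448928854506, 206.00146864659249], [0.0, 0.0, 1.0]] 0.024729999511010094 [[0.961, -0.147, 0.236, 0.386], [-0.277, -0.57, 0.773, -0.561], [0.021, -0.808, -0.588, 0.52], [0.0, 0.0, 0.0, 1.0]]
0.1 [ 8.06528654e-01  5.91193845e-01 -8.98848321e-04  7.47864664e-04]
```

View pics/top0.png

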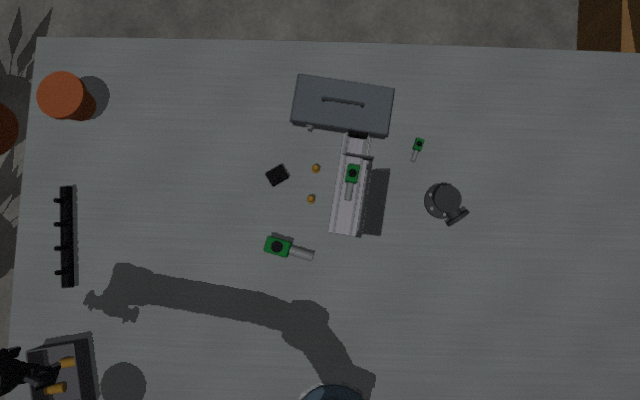

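View pics/side0.png

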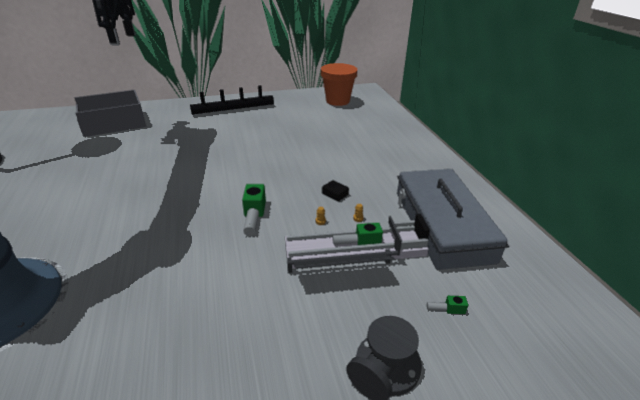

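Three green housings show up in the top view: a large one lying at (278,246), a small one at (418,145), and one in the dock lane at (352,173). The last fits: it is mid-sized, on the deck, with its stub pointing back to the robot. I'll confirm it in an enlarged crop and measure.

Run:
```python
from h import *
import pickle
c=pickle.load(open('top0.pkl','rb'));s=pickle.load(open('side0.pkl','rb'))
a=cv2.resize(c['color'][60:245,270:480],None,fx=3,fy=3,interpolation=cv2.INTER_CUBIC)
save(cv2.convertScaleAbs(a,alpha=1.5),'crop_top.png')
a=cv2.resize(s['color'][160:290,270:520],None,fx=3.2,fy=3.2,interpolation=cv2.INTER_CUBIC)
save(cv2.convertScaleAbs(a,alpha=1.5),'crop_side.png')
for n,k in(('top',c),('side',s)):
    P=cloud(k); hsv=cv2.cvtColor(k['color'],cv2.COLOR_RGB2HSV)
    m=cv2.inRange(hsv,(50,120,40),(75,255,255)); N,l,st,ce=cv2.connectedComponentsWithStats(m)
    for i in range(1,N):
        if 30<st[i,4]<3000:
            q=P[l==i]; q=q[np.isfinite(q[:,0])]
            zt=np.percentile(q[:,2],90); t=q[q[:,2]>zt-.006]
            print(n,ce[i].round(),st[i].tolist(),'ztop',zt.round(4),'mid',((t.min(0)+t.max(0))/2).round(4),'ext',np.ptp(t,axis=0).round(4))
P=cloud(c)
# height map rows across dock
for r in (160,185,200,215,228):
    print(r,[(u,*(P[r,u]*1000).round().astype(int)) for u in range(322,392,2)] if r in(200,) else '')
```

```text
top [418. 144.] [413, 138, 11, 13, 69] ztop 0.0267 mid [ 0.7182 -0.2033  0.0252] ext [0.0292 0.0246 0.0089]
top [352. 173.] [346, 164, 13, 19, 148] ztop 0.0581 mid [ 0.6311 -0.0311  0.0569] ext [0.0457 0.0299 0.0091]
top [277. 246.] [264, 236, 27, 21, 287] ztop 0.0502 mid [0.4437 0.1518 0.0484] ext [0.0487 0.0622 0.0084]
side [151.  39.] [135, 0, 35, 73, 602] ztop 0.1248 mid [0.1538 1.6101 0.1514] ext [0.0808 0.2189 0.0653]
side [199.  13.] [180, 0, 38, 37, 420] ztop 0.191 mid [0.4148 1.4175 0.1988] ext [0.1094 0.1629 0.0275]
side [305.  14.] [287, 0, 37, 35, 369] ztop 0.1778 mid [0.8568 1.4245 0.1837] ext [0.1336 0.1102 0.0237]
side [333.  16.] [327, 0, 14, 36, 139] ztop 0.1712 mid [1.0063 1.3864 0.182 ] ext [0.0655 0.2187 0.0332]
side [349.   5.] [346, 0, 9, 10, 32] ztop 0.1753 mid [1.0527 1.3622 0.191 ] ext [0.0777 0.1921 0.0414]
side [275.  24.] [266, 10, 21, 26, 189] ztop 0.1293 mid [0.7209 1.3829 0.1422] ext [0.0308 0.0314 0.0375]
side [344.  18.] [340, 11, 10, 17, 46] ztop 0.1366 mid [1.039  1.3567 0.147 ] ext [0.0881 0.1615 0.0325]
side [218.  34.] [213, 23, 10, 20, 58] ztop 
[... 1799 characters left out ...]
int64(-64), np.int64(31)), (366, np.int64(569), np.int64(-72), np.int64(4)), (368, np.int64(566), np.int64(-74), np.int64(39)), (370, np.int64(566), np.int64(-79), np.int64(35)), (372, np.int64(566), np.int64(-84), np.int64(42)), (374, np.int64(566), np.int64(-89), np.int64(44)), (376, np.int64(566), np.int64(-94), np.int64(45)), (378, np.int64(565), np.int64(-98), np.int64(49)), (380, np.int64(565), np.int64(-102), np.int64(57)), (382, np.int64(565), np.int64(-107), np.int64(56)), (384, np.int64(564), np.int64(-111), np.int64(63)), (386, np.int64(571), np.int64(-124), np.int64(2)), (388, np.int64(570), np.int64(-129), np.int64(5)), (390, np.int64(571), np.int64(-135), np.int64(0))]
215 
228
```

View pics/crop_top.png

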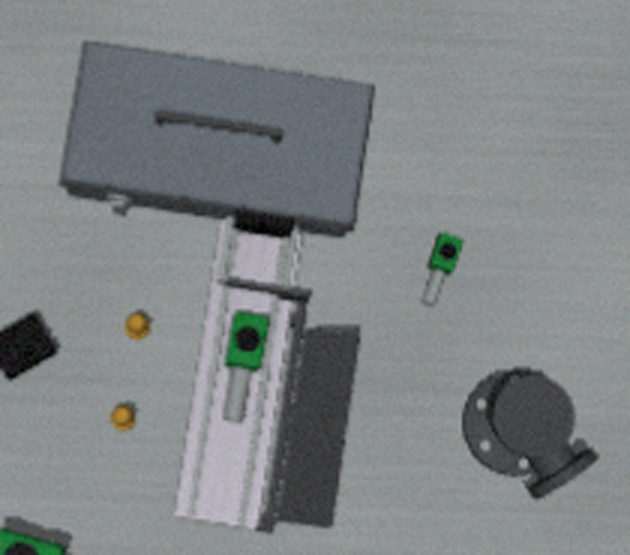

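View pics/crop_side.png

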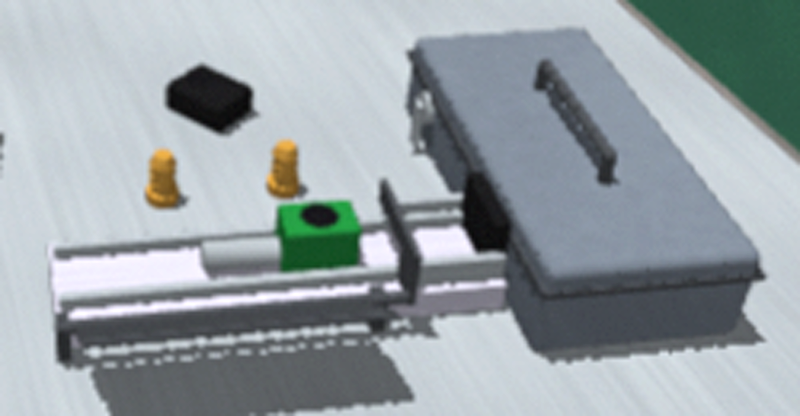

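The crops confirm it. The lane housing is green with a 45 mm block top, its stub points to the robot, and it stands before the shut flap at crop_top (265,292). The dark plate at crop_top (320,430) is the raised bar. Next I get the dock frame from the edges.

Run:
```python
from h import *
import pickle
c=pickle.load(open('top0.pkl','rb')); P=cloud(c); im=c['color'].astype(int)
hsv=cv2.cvtColor(c['color'],cv2.COLOR_RGB2HSV)
print('deck hsv',hsv[205,340],hsv[220,345],'bar',hsv[200,376],'ctr',hsv[200,325],'guide',hsv[200,336])
# deck left edge: strongest gradient per row near expected line
b=cv2.GaussianBlur(c['color'],(3,3),0).astype(float)
def edge(ch,rows,uexp,w,sgn):
    o=[]
    for r in rows:
        u0=int(round(uexp(r))); seg=np.array([ch[r,u0+k+1]-ch[r,u0+k-1] for k in range(-w,w+1)])*sgn
        k=seg.argmax()
        if 0<k<2*w:
            d=seg[k-1]-2*seg[k]+seg[k+1]; o.append((u0-w+k+(0.5*(seg[k-1]-seg[k+1])/d if d else 0),r))
    return np.array(o)
def fit(X,n):
    for _ in range(3):
        m=np.polyfit(X[:,0],X[:,1],1); e=X[:,1]-np.polyval(m,X[:,0]); X=X[abs(e)<2*e.std()+1e-4]
    print(n,'yaw',np.arctan(m[0]).round(4),'y at x=.5,.6',np.polyval(m,[.5,.6]).round(4),'std',e.std().round(4),len(X)); return m
# crop coords /3 +(270,60)
L=lambda r: 270+(178+(515-(r-60)*3)*42/290)/3
e=edge(b[:,:,0],range(140,228),L,4,1); fit(onplane(c,e,.020)[:,:2],'deckL z20')
Rr=lambda r: 270+(332+(525-(r-60)*3)*27/200)/3
e=edge(b[:,:,1],range(173,232),Rr,4,1); fit(onplane(c,e,.0613)[:,:2],'barR')
# bar mask in cloud
m=cv2.inRange(hsv,(0,0,0),(180,255,90)); box=np.zeros_like(m); box[150:245,355:395]=255
q=P[(m&box)>0]; q=q[np.isfinite(q[:,0])]; q=q[q[:,2]>.03]
yaw=-.117
for yaw in(-.11,-.12):
    d=np.array([np.cos(yaw),np.sin(yaw)]); l=np.array([-d[1],d[0]]); print('bar along',np.percentile(q[:,:2]@d,[1,2,5,95,98,99]).round(4),'lat',np.percentile(q[:,:2]@l,[1,50,99]).round(4))
g=cv2.inRange(hsv,(50,120,40),(75,255,255)); 
N,lab,st,ce=cv2.connectedComponentsWithStats(g)
for i in range(1,N):
    if abs(ce[i]-[352,173]).max()<3:
        print('housing top box',onplane(c,[st[i,:2]+st[i,2:4]/2-.5],.054).round(4), 'centroid',onplane(c,[ce[i]],.054).round(4))
        # dark ring on top
# flap row edge & front deck corners from crop pixels
px=lambda x,y:(270+(x+.5)/3-.5,60+(y+.5)/3-.5)
for n,p,z in(('deck front left',(178,516),.02),('deck front right',(257,529),.02),('flap L',(220,283),.058),('flap R',(308,294),.058),('bar near R',(332,526),.0613),('bar far R',(359,325),.0613),('stub end',(233,421),.0295),('end stop top L',(236,232),.036)):
    print(n,onplane(c,[px(*p)],z).round(4))
```

```text
deck hsv [126  10 126] [124  16 127] bar [90 13 40] ctr [ 90  10 100] guide [132  11 121]
deckL z20 yaw -0.1277 y at x=.5,.6 [0.0224 0.0095] std 0.0006 83
barR yaw -0.13 y at x=.5,.6 [-0.1069 -0.12  ] std 0.0002 57
bar along [0.486  0.4875 0.4928 0.6609 0.676  0.6772] lat [-0.0516 -0.0266  0.0314]
bar along [0.4861 0.4877 0.493  0.6609 0.6758 0.6771] lat [-0.0457 -0.021   0.0378]
housing top box [[ 0.6311 -0.0312  0.054 ]] centroid [[ 0.6307 -0.0312  0.054 ]]
deck front left [[0.4837 0.0222 0.02  ]]
deck front right [[ 0.4745 -0.0451  0.02  ]]
flap L [[ 0.6781 -0.0074  0.058 ]]
flap R [[ 0.6708 -0.0812  0.058 ]]
bar near R [[ 0.4778 -0.104   0.0613]]
bar far R [[ 0.6453 -0.1238  0.0613]]
stub end [[ 0.5651 -0.0222  0.0295]]
end stop top L [[ 0.7271 -0.0208  0.036 ]]
```

```bash
cat >> h.py <<'E'
from scipy.spatial.transform import Rotation as Ro
YAW=-0.129; D=np.array([np.cos(YAW),np.sin(YAW),0]); L=np.array([-D[1],D[0],0]); O=0.677*D+0.0503*L
T=np.radians(10); Z=np.array([0,0,1.])
tz=np.sin(T)*D-np.cos(T)*Z
def quat(s):
    x=s*L; return Ro.from_matrix(np.c_[x,np.cross(tz,x),tz]).as_quat()
def dk(x,y,z): return O+x*D+y*L+z*Z
E
python3 - <<'E'
from h import *
for s in(1,-1):
    for p in([.45,.35,.2],dk(-.16,-.041,.2),dk(-.16,-.041,.09),dk(-.06,-.041,.1)):
        q=manip.ik(p,quat(s)); print(s,None if q is None else np.round(q,2))
s=1 if manip.ik([.45,.35,.2],quat(1)) is not None else -1
E
```

```text
1 [-0.97  0.31  0.21  1.96  0.11  0.77  0.59]
1 [-0.68  0.23  0.78  2.14 -0.25  0.68  1.69]
1 [-0.51  0.45  0.61  2.18 -0.55  0.46  1.95]
1 [-0.45  0.59  0.6   1.94 -0.57  0.59  1.94]
-1 [-1.33  0.35  0.63  1.98 -0.1   0.76 -2.38]
-1 [-0.75  0.25  0.87  2.14 -0.29  0.68 -1.4 ]
-1 [-0.65  0.51  0.77  2.18 -0.73  0.51 -1.04]
-1 [-0.64  0.7   0.87  1.95 -0.85  0.69 -0.98]
```

Run:
```python
from h import *
jaws.move_gripper(0.79)
manip.movep([.45,.35,.12],quat(1)); print('q',np.round(status.get_joint_positions(),2),status.get_finger_gap(),status.get_t())
manip.wait(.2); f0=status.get_contact_force(); print('f0',np.round(f0,2))
manip.movel([.45,.35,.084],vel=.08)
z=.084
while z>.05:
    z-=.0015; manip.movel([.45,.35,z],vel=.03); f=status.get_contact_force()
    if f[2]-f0[2]>2: break
print('touch cmd',z,'pos',np.round(status.get_position(),4),np.round(f,2))
manip.movel([.45,.35,.2],vel=.15)
manip.movep(dk(-.155,-.041,.2),quat(1)); print(np.round(status.get_position(),4),status.get_t(),np.round(status.get_contact_force(),2))
manip.movel(dk(-.155,-.041,.145),vel=.15)
c=shot('side'); save(cv2.convertScaleAbs(cv2.resize(c['color'][120:320,200:450],None,fx=3.2,fy=3,interpolation=cv2.INTER_CUBIC),alpha=1.4),'a1.png')
import pickle; pickle.dump(c,open('side1.pkl','wb'))
```

```text
q [-0.96  0.43  0.19  2.    0.1   0.61  0.58] 0.7885495626196225 1.975
f0 [-0.22 -0.14  0.34]
touch cmd 0.06449999999999999 pos [0.4503 0.3503 0.0658] [-1.47 -1.83  8.41]
[ 0.5191 -0.0565  0.1998] 8.6 [0.29 0.62 0.14]
```

View pics/a1.png

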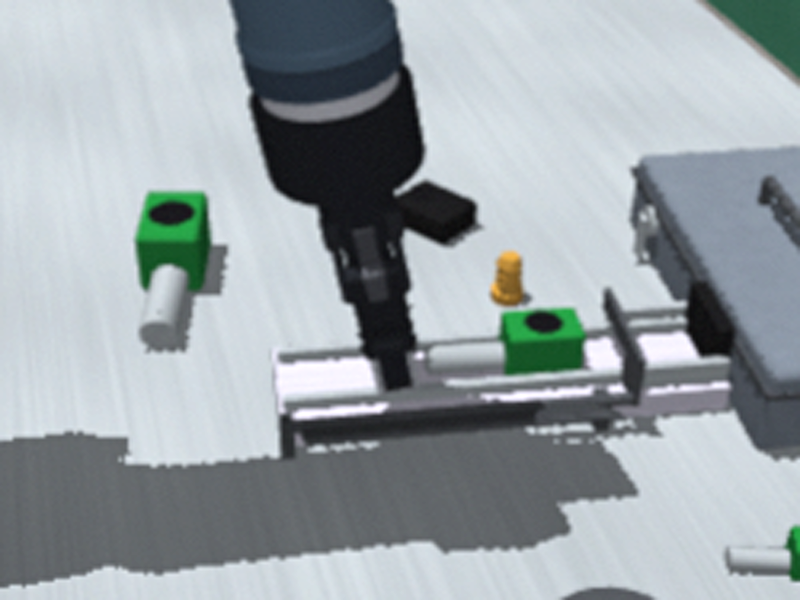

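The side view shows the fingertips over the deck at about (395,385), behind the stub end at (430,360). The flap is shut and nothing is in the way. Now I press the bar.

Run:
```python
from h import *
f0=np.array(status.get_contact_force())
for z in(.125,.115,.105,.098,.094,.0915):
    manip.movel(dk(-.155,-.041,z),vel=.06); f=status.get_contact_force()-f0
    print(z,np.round(np.r_[f@D,f@L,f[2]],2),np.round((status.get_position()-dk(-.155,-.041,z))*1e3,1))
    if f[2]>20: break
manip.wait(.2); print(status.get_t(),np.round(status.get_moment(),2),status.get_finger_gap())
c=shot('side'); save(cv2.convertScaleAbs(cv2.resize(c['color'][140:290,250:450],None,fx=4,fy=4,interpolation=cv2.INTER_CUBIC),alpha=1.4),'a2.png')
```

```text
0.125 [ 0.84 -0.89 -0.4 ] [-0.4 -0.1 -0.5]
0.115 [ 0.92 -0.11  0.42] [0.6 0.3 0. ]
0.105 [ 1.48 -0.17  1.4 ] [ 0.5 -0.  -0.1]
0.098 [ 1.73 -1.27  2.95] [ 0.4 -0.3  0.2]
0.094 [ 0.99 -1.53  2.61] [ 0.2 -0.6  0.3]
0.0915 [ 1.32 -2.71  2.8 ] [ 0.2 -0.7  0.3]
11.25 [-0.84 -0.1  -0.04] 0.7882316056677925
```

View pics/a2.png

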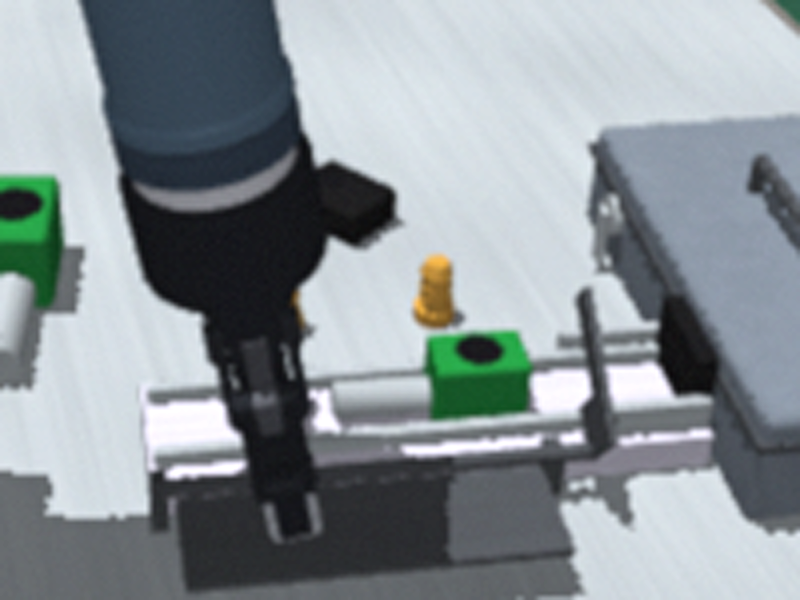

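The flap at a2 (595,370) is raised, the bar lies level under the right fingertip at (295,520), and the other finger is in the lane behind the stub. Now I push.

Run:
```python
from h import *
fc=lambda: np.array(status.get_contact_force())
def go(x,v):
    p=dk(x,-.041,.0915); manip.movel(p,vel=v); f=fc(); e=(status.get_position()-p)*1e3
    print(round(x,4),np.round([f@D,f@L,f[2]],2),'err',np.round([e@D,e@L,e[2]],1)); return f@D
go(-.145,.04)
for x in(-.13,-.11,-.09,-.075): b=go(x,.05)
x=-.075
while x<-.052:
    x+=.002; f=go(x,.03)
    if f<b-6: break
print(status.get_t(),b)
c=shot('side'); save(cv2.convertScaleAbs(cv2.resize(c['color'][140:290,270:470],None,fx=4,fy=4,interpolation=cv2.INTER_CUBIC),alpha=1.4),'a3.png')
```

```text
-0.145 [-4.33 -1.14  4.87] err [-1.3  0.8 -0.8]
-0.13 [-3.44  1.45  3.83] err [0.5 0.5 0.1]
-0.11 [-3.34  0.87  3.85] err [ 0.2 -0.1  0.1]
-0.09 [-3.23 -0.21  4.43] err [ 0.1 -0.   0.1]
-0.075 [-2.6   0.41  4.18] err [ 0.1 -0.   0.1]
-0.073 [-3.97 -0.38  5.43] err [-0.7 -0.  -0.2]
-0.071 [-4.28 -1.06  5.46] err [-0.9 -0.1 -0.3]
-0.069 [-4.69 -1.21  5.64] err [-1.  -0.  -0.3]
-0.067 [-4.51 -0.1   5.72] err [-1.1 -0.1 -0.3]
-0.065 [-4.69 -0.89  5.64] err [-1.1 -0.1 -0.3]
-0.063 [-4.26 -0.06  5.59] err [-1.1 -0.1 -0.3]
-0.061 [-4.96 -0.62  6.34] err [-1.1 -0.  -0.3]
-0.059 [-7.14 -0.61  6.94] err [-2.5 -0.1 -0.7]
-0.057 [-10.38  -0.25   9.7 ] err [-4.  -0.  -1.2]
15.95 -2.600021846523377
```

View pics/a3.png

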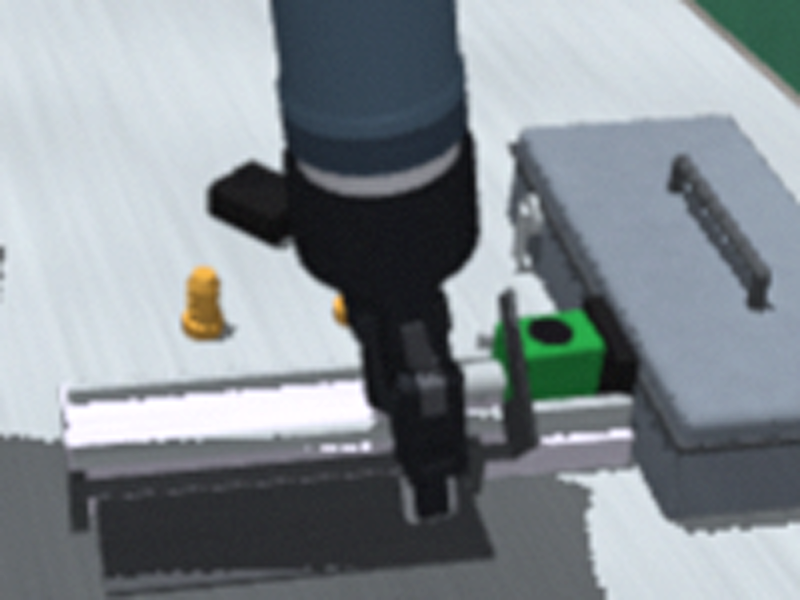

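The housing touches the end stop at a3 (615,350), and the finger stalled where home was predicted (TCP at about -0.061). I back off, release the bar, retreat clear and check.

Run:
```python
from h import *
import pickle
manip.movel(dk(-.075,-.041,.0915),vel=.04)
manip.movel(dk(-.09,-.041,.145),vel=.06)
manip.movel(dk(-.12,-.041,.22),vel=.15)
manip.movep([.42,.3,.3],quat(1)); manip.wait(.5)
print(status.get_t(),np.round(status.get_contact_force(),2))
s=shot('side'); c=shot('top'); pickle.dump((c,s),open('end.pkl','wb'))
a=cv2.resize(s['color'][180:290,300:500],None,fx=4,fy=4,interpolation=cv2.INTER_CUBIC)
save(cv2.convertScaleAbs(a,alpha=1.4),'a4.png')
for k,n,z in((c,'top',.054),(s,'side',.054)):
    hsv=cv2.cvtColor(k['color'],cv2.COLOR_RGB2HSV); m=cv2.inRange(hsv,(50,120,40),(75,255,255))
    N,l,st,ce=cv2.connectedComponentsWithStats(m); P=cloud(k)
    for i in range(1,N):
        q=P[l==i]; q=q[np.isfinite(q[:,0])]
        if len(q)<30 or not .6<np.median(q[:,0])<.8 or abs(np.median(q[:,1])+.04)>.04: continue
        v=onplane(k,[st[i,:2]+st[i,2:4]/2-.5],z)[0]-O; t=q[q[:,2]>np.percentile(q[:,2],90)-.006]-O
        print(n,'plane',np.round([v@D,v@L],4),'cloud ext',np.round([(t@D).min(),(t@D).max(),(t@L).min(),(t@L).max(),np.median(t[:,2])],4))
a=cv2.imread('pics/top0.png'); b=cv2.cvtColor(c['color'],cv2.COLOR_RGB2BGR)
for n,(u0,v0,u1,v1) in dict(grom=(262,160,292,190),ad1=(308,160,324,176),ad2=(303,190,319,206),valve=(420,178,472,228)).items():
    print(n,'mean diff',cv2.absdiff(a,b)[v0:v1,u0:u1].mean().round(2))
```

```text
20.3333 [-0.02 -0.2  -0.01]
top plane [0.026  0.0033] cloud ext [ 0.0018  0.0495 -0.0103  0.0191  0.0551]
side plane [ 0.0217 -0.0118] cloud ext [ 0.0039  0.0522 -0.0129  0.0264  0.0522]
grom mean diff 4.82
ad1 mean diff 4.83
ad2 mean diff 4.48
valve mean diff 4.16
```

View pics/a4.png

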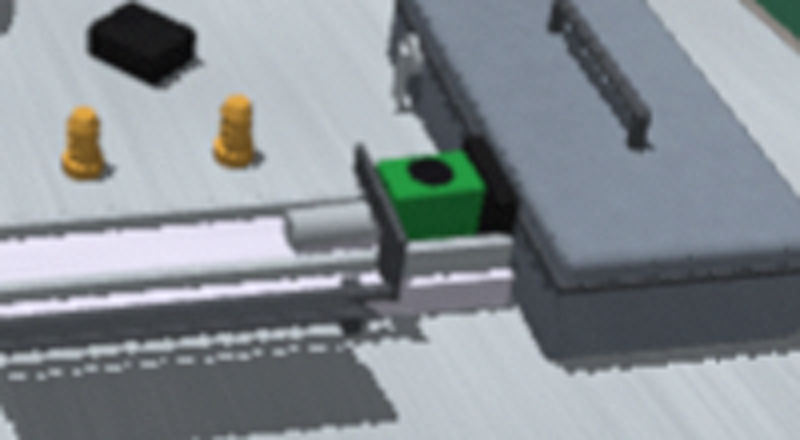

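Run:
```python
from h import *
import pickle
c,s=pickle.load(open('end.pkl','rb'))
a=cv2.resize(c['color'][120:180,325:385],None,fx=10,fy=10,interpolation=cv2.INTER_NEAREST); save(cv2.convertScaleAbs(a,alpha=1.6),'a5.png')
for lat in(-.006,0.003,.01):
    out=[]
    for x in np.arange(-.008,.066,.002):
        w=np.linalg.inv(c['pose'])@np.r_[dk(x,lat,.054),1]
        p,_=cv2.projectPoints(w[None,:3],np.zeros(3),np.zeros(3),c['K'],np.array([c['k1'],0,0,0.]))
        v=cv2.remap(c['color'],p.reshape(1,1,2).astype(np.float32),None,cv2.INTER_LINEAR)[0,0]
        out.append((round(x*1e3),int(v[0]),int(v[1])))
    print(lat,out)
for n,px,k in(('end side',(372,237.5),s),('start side',(333.4,240),s)):
    v=onplane(k,[px],.0295)[0]-O; print(n,np.round([v@D,v@L],4))
```

```text
-0.006 [(-8, 91, 91), (-6, 79, 79), (-4, 59, 59), (-2, 35, 38), (0, 48, 52), (2, 25, 40), (4, 13, 43), (6, 14, 61), (8, 16, 80), (10, 15, 80), (12, 19, 82), (14, 23, 84), (16, 21, 85), (18, 24, 84), (20, 18, 74), (22, 13, 61), (24, 14, 49), (26, 18, 44), (28, 16, 44), (30, 19, 48), (32, 24, 58), (34, 19, 71), (36, 17, 76), (38, 14, 79), (40, 17, 82), (42, 22, 82), (44, 21, 82), (46, 18, 81), (48, 17, 73), (50, 13, 52), (52, 4, 8), (54, 8, 8), (56, 14, 14), (58, 19, 18), (60, 24, 25), (62, 35, 37), (64, 49, 51), (66, 61, 64)]
0.003 [(-8, 95, 98), (-6, 80, 83), (-4, 44, 46), (-2, 39, 40), (0, 41, 43), (2, 33, 47), (4, 2, 45), (6, 14, 68), (8, 20, 80), (10, 22, 84), (12, 21, 84), (14, 19, 80), (16, 17, 65), (18, 18, 42), (20, 17, 16), (22, 15, 18), (24, 16, 16), (26, 16, 14), (28, 17, 14), (30, 17, 17), (32, 14, 13), (34, 12, 12), (36, 12, 21), (38, 14, 42), (40, 22, 68), (42, 19, 79), (44, 19, 83), (46, 23, 82), (48, 19, 70), (50, 14, 37), (52, 16, 18), (54, 19, 15), (56, 19, 19), (58, 19, 19), (60, 19, 23), (62, 27, 33), (64, 45, 49), (66, 60, 62)]
0.01 [(-8, 82, 83), (-6, 72, 74), (-4, 53, 56), (-2, 37, 40), (0, 45, 49), (2, 20, 37), (4, 9, 43), (6, 13, 64), (8, 18, 82), (10, 20, 84), (12, 17, 84), (14, 16, 83), (16, 20, 81), (18, 18, 68), (20, 16, 40), (22, 16, 18), (24, 16, 8), (26, 16, 13), (28, 17, 19), (30, 16, 21), (32, 13, 19), (34, 9, 20), (36, 17, 46), (38, 20, 68), (40, 22, 82), (42, 19, 83), (44, 14, 82), (46, 16, 78), (48, 16, 63), (50, 8, 32), (52, 11, 12), (54, 18, 15), (56, 19, 18), (58, 17, 18), (60, 24, 20), (62, 32, 34), (64, 44, 49), (66, 58, 63)]
end side [-0.0397 -0.0021]
start side [-1.127e-01  1.000e-04]
```

View pics/a5.png

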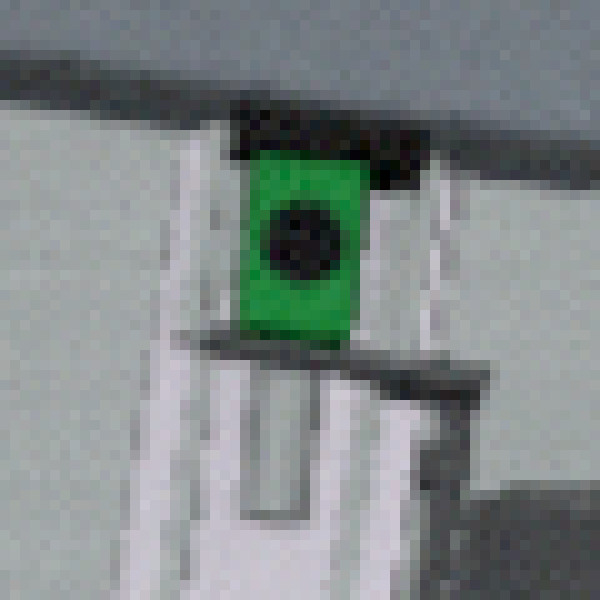

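Run:
```python
from h import *
import pickle
c,s=pickle.load(open('end.pkl','rb'))
def prof(lats,z,xs):
    r=[]
    for x in xs:
        W=(np.linalg.inv(c['pose'])@np.c_[[dk(x,l,z) for l in lats],np.ones(len(lats))].T)[:3].T
        p,_=cv2.projectPoints(np.ascontiguousarray(W),np.zeros(3),np.zeros(3),c['K'],np.array([c['k1'],0,0,0.]))
        r.append(cv2.remap(c['color'],p.reshape(-1,1,2).astype(np.float32),None,cv2.INTER_LINEAR)[:,0,1].mean())
    return np.array(r)
xs=np.arange(.036,.066,.001)
for n,l,z in(('green far z54',np.linspace(-.006,.012,10),.054),('stop base z20',np.linspace(-.0165,-.0135,6),.020)):
    print(n,list(zip((xs*1e3).round().astype(int).tolist(),prof(l,z,xs).round().astype(int).tolist())))
```

```text
green far z54 [(36, 42), (37, 51), (38, 60), (39, 69), (40, 76), (41, 80), (42, 82), (43, 83), (44, 83), (45, 82), (46, 80), (47, 76), (48, 68), (49, 56), (50, 39), (51, 24), (52, 15), (53, 14), (54, 16), (55, 17), (56, 17), (57, 17), (58, 18), (59, 20), (60, 23), (61, 27), (62, 33), (63, 40), (64, 48), (65, 56), (66, 63)]
stop base z20 [(36, 97), (37, 95), (38, 95), (39, 97), (40, 98), (41, 99), (42, 98), (43, 98), (44, 100), (45, 102), (46, 104), (47, 104), (48, 105), (49, 100), (50, 90), (51, 79), (52, 54), (53, 27), (54, 7), (55, 6), (56, 4), (57, 5), (58, 6), (59, 8), (60, 12), (61, 16), (62, 19), (63, 18), (64, 17), (65, 17), (66, 17)]
```

The pictures show the housing behind the shut flap, but the top view suggests a gap of about 2.5 mm to the stop, against the 4 mm allowed. There is plenty of time, so I'll give the stub one gentle second push with the jaws shut and the bar untouched.

Run:
```python
from h import *
import pickle
Y=.001; H=.101
jaws.move_gripper(0.0)
manip.movep(dk(-.11,Y,.22),quat(1)); manip.movel(dk(-.11,Y,.13),vel=.15); manip.movel(dk(-.11,Y,H),vel=.06)
f0=np.array(status.get_contact_force())
x=-.11
for nx in [-.09,-.075]+list(np.arange(-.073,-.049,.002)):
    p=dk(nx,Y,H); manip.movel(p,vel=.03); f=status.get_contact_force()-f0; e=(status.get_position()-p)*1e3
    print(round(nx,4),np.round([f@D,f@L,f[2]],2),np.round([e@D,e@L,e[2]],1))
    if f@D<-11: break
manip.movel(dk(-.085,Y,H),vel=.05); manip.movel(dk(-.1,Y,.2),vel=.12)
manip.movep([.42,.3,.3],quat(1)); manip.wait(.3); print(status.get_t())
s=shot('side'); c=shot('top'); pickle.dump((c,s),open('end2.pkl','wb'))
a=cv2.resize(s['color'][180:290,300:500],None,fx=4,fy=4,interpolation=cv2.INTER_CUBIC)
save(cv2.convertScaleAbs(a,alpha=1.4),'a6.png')
xs=np.arange(.044,.056,.001)
for l,z in((np.linspace(-.006,.012,10),.054),(np.linspace(-.0165,-.0135,6),.020)):
    r=[]
    for x in xs:
        W=(np.linalg.inv(c['pose'])@np.c_[[dk(x,k,z) for k in l],np.ones(len(l))].T)[:3].T
        p,_=cv2.projectPoints(np.ascontiguousarray(W),np.zeros(3),np.zeros(3),c['K'],np.array([c['k1'],0,0,0.]))
        r.append(int(cv2.remap(c['color'],p.reshape(-1,1,2).astype(np.float32),None,cv2.INTER_LINEAR)[:,0,1].mean()))
    print(z,list(zip((xs*1e3).round().astype(int).tolist(),r)))
```

```text
-0.09 [ 0.67 -0.27 -0.61] [-0.2 -0.1 -0.2]
-0.075 [-0.22  0.61 -1.16] [-0.  -0.1 -0.1]
-0.073 [ 1.   -0.72 -0.88] [ 0.  0. -0.]
-0.071 [ 0.31  0.41 -1.19] [ 0.2 -0.   0.1]
-0.069 [ 0.67  0.85 -0.55] [ 0.2 -0.   0. ]
-0.067 [-0.52 -0.11 -0.59] [0.2 0.  0.1]
-0.065 [ 0.88  0.5  -1.25] [ 0.2 -0.   0. ]
-0.063 [-0.71 -0.36 -0.34] [-0.6  0.  -0.3]
-0.061 [-5.08  1.46  2.35] [-2.1  0.1 -0.9]
-0.059 [-7.78  0.03  5.11] [-3.7  0.2 -1.3]
-0.057 [-11.05   0.22   7.  ] [-5.3  0.2 -1.9]
30.925
0.054 [(44, 82), (45, 81), (46, 79), (47, 75), (48, 69), (49, 59), (50, 43), (51, 26), (52, 14), (53, 13), (54, 15), (55, 16), (56, 15)]
0.02 [(44, 98), (45, 101), (46, 103), (47, 104), (48, 105), (49, 99), (50, 89), (51, 77), (52, 54), (53, 29), (54, 10), (55, 9), (56, 7)]
```

View pics/a6.png

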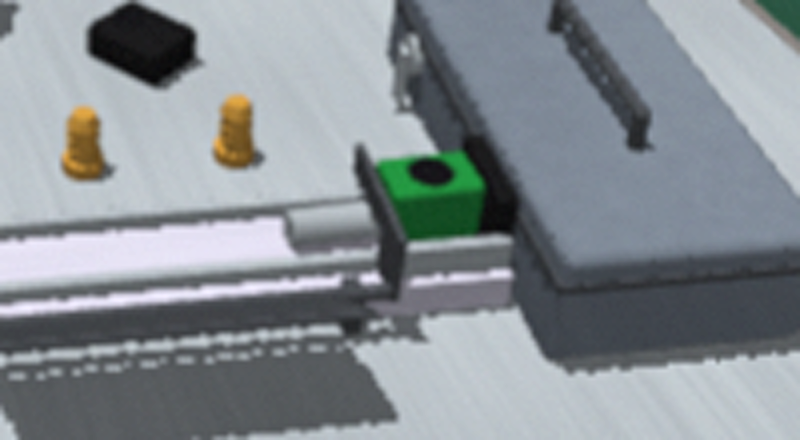

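The housing did not move under 11 N (no yielding, far edge unchanged within 0.2 mm), so it is against the stop. The flap is shut and the hand is clear, so I hand in.

```bash
python3 -c "
from h import *
manip.job_done(); print(status.get_t())"
```

```text
the job is handed in; nothing more can be done
the job is handed in; nothing more can be done
```

The job is handed in, with about 31 s of the 51 s used at my last reading. One fingertip held the bar level while the other pushed the stub until it stalled at the predicted home position. I then backed off, let the bar rise so the flap shut over the stub, and moved the hand clear.

**Last checks:**
- **Housing position:** the top view puts the origin at dock x of about 27 to 28 mm, with 25.5 to 32 mm allowed. It puts y at about +3 to +4.5 mm, with ±6 mm allowed.
- **Flap and surroundings:** the flap looks shut behind the block in the last side view. The adapters and the grommet block are still in place there. The valve showed no shift in the top view taken before the second push.
- **Check that disagreed:** the top view showed an apparent gap of about 2.5 mm to the end stop, where 4 mm is allowed. I pushed the stub once more with the jaws shut, up to 11 N, and the housing did not move. I take the gap to be calibration error, or else rounding of the block's edge.
- **Side-view reading set aside:** the side view's colour-box estimate gave x 22 mm and y -12 mm. It took in the block's side face, so I did not use it.

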